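# Draw the drying wedge from under the chopping board

### The arm

A 6-joint arm with a two-finger parallel gripper is mounted at the origin on a cart in front of the work surface, level with it; the furniture and walls round the work are solid. World frame = base frame: x ahead of the robot, y to its left, z up, the work surface at z = 0. Lengths are in m, angles in rad, forces in N, time in s.
With the tool pointing down it reaches from about 0.25 to 0.775 m from the base axis. Payload 4 kg.
Tool frame: the origin (TCP) lies at the very end of the fingers, on their centre line; the grasp point (between the pads) lies 19 mm behind it; z points along the fingers, y is the direction in which the jaws open and shut (so a half turn about z gives the same grasp; the last joint's range is limited). The gripper opens to 94 mm and grips with 3 to 60 N. Pads are 16 mm wide; open, the fingers measure 119 mm over their backs; the gripper's body (75 mm by 177 mm) begins 78 mm behind the grasp point.
Start: joints at [-1.419, 0.087, 1.371, -0, 1.684, -0.103], TCP at [0.139, -0.532, 0.206] pointing down, gripper open.
Joint ranges: [-3.1, 3.1], [-0.76, 2.03], [0.27, 2.55], [-1.08, 4.22], [0.17, 2.65], [-2.57, 2.57]. Speed limits (rad/s): [2.79, 2.79, 3.14, 3.14, 3.14, 3.14].

### API

Orientations are given as [roll, pitch, yaw] about the fixed x, y, z axes, in that order (R = Rz(yaw) Ry(pitch) Rx(roll)).
In Python, from bench import robot, snapshot, models gives the robot as it stands.
- The arm moves only by the tool arm_command, never from a script. Its argument "commands" is text: rows parted by semicolons, each of 7 numbers parted by spaces: the shift along the tool's x, y, z in mm, then the turn, a rotation vector about the tool's x, y, z in degrees, then the opening, from 0 (shut) to 1 (fully open). In form: tx ty tz rx ry rz hand; .... A call has 1 to 12 rows; each row shifts and turns the pose as measured when the row begins, along the tool's axes as they then stand; what a row does not reach is not made up. A row lasts 1/8 s, in which the tool goes at most 62.5 mm and 10.7 degrees, less where a joint would pass 70% of its speed; a pose out of reach is approached as far as the arm can. A call is refused whole if a number of a shift passes 62.5 or a number of a turn 10.7, either way. A call with a gripper value outside its range is refused whole. The fingers move at their own pace and stop on an object; the grip force is fixed at half the most. Time passes only in rows, so rows that do not move let the fingers close. It gives the time, the measured TCP pose, the force and the opening at its end, in the units of the state.
- robot.get_obs(): the state, without advancing time (a new reading comes with each control period).
- snapshot(name): name is "scene" or "top" or "wrist"; returns a dict with "img" (400x640x3 uint8, blue, green, red), "camera_matrix" (3x3 intrinsics, pixels), "origin" and "rotation" of the camera in the world. Camera axes: x right, y down, z forward; pixel columns grow to the right and rows downward; lengths in m; the calibration is good to about 2 mm. A picture is of the moment at which its call begins. There is no depth.
- robot.close_job(): hands the job in, once; it reports no verdict.
Trained networks look in a picture, given as the dict that the camera call returned (one of the last four; its "shot" number tells which), for a name from the list of things; names that differ only in an ending like _2 or _b are one class to them, and where a whole thing is asked for, a point or a joint stands for the part that bears it (a point fixed in the world has none). Each returns a list of dicts, best first, with "conf" (0 to 1); they miss things now and then, are a little off and sometimes report something else, mostly with a low value. They report only what shows in the picture. A call takes as long as a camera call.
- models.spot_in(query, picture): "bbox" ([left, top, width, height] as shares, 0 to 1, of the picture: columns of its width, rows of its height, round what is visible of it).
- models.tip_of(query, picture): "centre" ([column, row] as shares, 0 to 1, of the picture: columns of its width, rows of its height: a listed point, or the origin of a listed thing).
The state is a dict: "time": time; "joint_positions": joint angles; "qvel": joint speeds; "joint_torque": joint torques, N m; "tool_pos": TCP position; "ee_rot": TCP orientation; "wrist_force": force on the tool from outside, world axes, zero at the start; "wrist_torque": the same for the moment, N m; "width": finger opening in m.
Only numpy, scipy, OpenCV 4.12 (cv2) and the standard library are available. Lean on these libraries where they do the work, as an engineer would, in place of code of your own. Each camera call takes 0.05 s, during which the arm holds its last target. There are 200 camera calls.

### The job

The washed chopping board has dried with its near edge propped up on a wooden wedge: work the wedge straight back out from under it in short tugs of about 15 mm, keeping still for about half a second after each, so that the board comes down little by little until it lies flat. Do not lift, touch, drop or shift the board itself. Then lay the wedge flat on its underside in the tray, let go, and leave the other things on the worktop alone.

Things in the scene. Friction and masses are not known exactly. Their poses are not given: they have to be found in the camera images.
- board: Heavy wooden chopping board, a loose plain slab 190 mm deep (x), 260 mm wide (y), 32 mm thick, about 2.2 kg. Origin: centre of its underside; x points from near edge to far edge, z up through it. At the start its far edge rests on the worktop and its near edge on the wedge, 25 mm up (tilt 0.13 rad); it comes down as the wedge is drawn out. Flat on the worktop its tilt is 0.
- board_front (a point): Middle of the lower near edge of the board, the edge that rests on the wedge's slope.
- board_left (a point): Point on the lower left (+y) edge of the board, 60 mm beyond the board's origin along x, near the far corner that rests on the worktop.
- board_right (a point): Point on the lower right (-y) edge of the board, 60 mm beyond its origin along x, near the other far corner.
- wedge: Plain light wooden wedge, 160 mm long, 36 mm wide, 0.13 kg, flat on the worktop, its thin end under the board's near edge. Origin: centre of its flat underside; x along it from thick end (-80 mm) to thin tip (+80 mm), z up. The thick end is a level block 60 mm long, 36 mm high; then the top slopes evenly over 100 mm to 3 mm at the tip. Friction holds it wherever it is left.
- wedge_grip (a point): Centre of the wedge's thick block, half-way up (18 mm above the underside, 50 mm behind the wedge's origin); about 65 mm in front of the board's near edge at the start. Grasp across the 36 mm width. Axes as the wedge's.
- wedge_tip (a point): The wedge's thin tip, 80 mm ahead of its origin. At the start it reaches about 65 mm under the board past its near edge, so the wedge is clear after some 65 mm of travel along its own -x; drawing it out takes about 5 to 25 N.
- tray: Open wooden tray, fixed, 230 mm long (x), 130 mm wide (y), 35 mm high outside, walls and floor 6 mm thick (inside 218 x 118 mm, floor 6 mm above the worktop), to the right of the board. Origin: centre of its underside; x along its length, pointing roughly away from the robot.
- jar_honey: Bystander, the honey jar, standing loose on the worktop; origin at the centre of its underside.
- tin_tuna: Bystander, the low tin, standing loose on the worktop; origin at the centre of its underside.
- egg_timer: Bystander, the egg timer, standing loose on the worktop; origin at the centre of its underside.
- lemon: Bystander, the lemon, standing loose on the worktop; origin at the centre of its underside.
- onion: Bystander, the onion, standing loose on the worktop; origin at the centre of its underside.

How it is judged:
On the way, in this order (a step that is already met when the one before it is completed fails the run):
1. the wedge has been drawn part of the way out and is held still, the board resting on it a little lower (angle between board's own z axis and vertical between 0.065 and 0.115 rad and linear speed of wedge below 0.004 m/s and angular speed of board below 0.05 rad/s), for 0.2 s.
2. the wedge has been drawn farther and is held still again, the board still resting on it (angle between board's own z axis and vertical between 0.018 and 0.065 rad and linear speed of wedge below 0.004 m/s and angular speed of board below 0.05 rad/s), for 0.2 s.
3. the wedge is out and the board lies flat (angle between board's own z axis and vertical below 0.01 rad and contact force between wedge and board below 0.1 N), for 0.2 s.
At the end, for the whole second after the job is handed in: The board lies flat on the worktop (tilt under 0.01 rad), the marked points on its sides within 20 mm of where they were; the wedge lies flat on the tray's floor, wholly inside the walls; both are at rest (angle between board's own z axis and vertical below 0.01 rad and height (world z) of board below 0.003 m and linear speed of each of board, wedge below 0.01 m/s and x of wedge in the frame of tray between -0.032 and 0.032 m and y of wedge in the frame of tray between -0.045 and 0.045 m and z of wedge in the frame of tray below 0.012 m and angle between wedge's own z axis and vertical below 0.1 rad); the robot touches nothing.
It fails at once if the board is shifted: a side point moves more than 20 mm (distance of any of board_left, board_right from where it was at the start of the episode above 0.02 m).
It fails at once if the board is lifted or tipped up beyond its start (angle between board's own z axis and vertical above 0.17 rad).
It fails at once if the board is dropped (turns faster than 2.4 rad/s) (angular speed of board above 2.4 rad/s).
It fails at once if the robot pushes or carries the board itself (more than 3 N) (contact force between any of the fingers, the arm and board above 3 N).
It fails at once if a bystander is moved more than 30 mm (distance of any of jar_honey, tin_tuna, egg_timer, lemon, onion from where it was at the start of the episode above 0.03 m).
It also fails if it takes over 48 s, if anything falls off the work surface, if the arm or the gripper's body presses on something with over 40 N, if the wrist force passes 120 N, or if a joint passes its speed limit or range.

## Working session

There is one attempt and no reset: what is moved stays moved. The work goes in short steps, Python scripts to look and compute and a tool call to move; the robot and the scene stay as the last step left them, time stands still between calls to the robot, and variables do not carry over. Pictures are saved under pics/ and viewed, about 8 in all and at most 12, crops included, and the job is handed in when it is done.

Besides the shell and the picture viewer there is one more tool, called after "Request:" as name(argument=value, ...) on one line, values as JSON. arm_command: Moves the arm, as the interface text tells. Its arguments: {"type":"object","properties":{"commands":{"type":"string"}},"required":["commands"]}

```bash
mkdir -p pics
cat > h.py <<'E'
import numpy as np, cv2
from bench import robot, snapshot, models
def ray(p,uv):
    K=np.array(p["camera_matrix"]);d=np.linalg.inv(K)@[uv[0],uv[1],1]
    d=np.array(p["rotation"])@d; return np.array(p["origin"]),d/np.linalg.norm(d)
def onz(p,uv,z):
    o,d=ray(p,uv); return o+d*(z-o[2])/d[2]
def tri(obs):
    A=np.zeros((3,3));b=np.zeros(3)
    for p,uv in obs:
        o,d=ray(p,uv);M=np.eye(3)-np.outer(d,d);A+=M;b+=M@o
    x=np.linalg.solve(A,b); res=[np.linalg.norm(np.cross(x-ray(p,uv)[0],ray(p,uv)[1])) for p,uv in obs]
    return x,res
def tip(q,p):
    r=models.tip_of(q,p)
    return (np.array(r[0]["centre"])*[640,400],r[0]["conf"]) if r else (None,0)
E
python3 - <<'E'
from h import *
np.set_printoptions(precision=4,suppress=True)
S={n:snapshot(n) for n in("scene","top")}
for n in S: cv2.imwrite(f"pics/{n}0.png",S[n]["img"])
print({n:(np.array(S[n]["origin"])) for n in S})
for q in "wedge wedge_grip wedge_tip board board_front board_left board_right tray jar_honey tin_tuna egg_timer lemon onion".split():
    o={n:tip(q,S[n]) for n in S}
    g=[(S[n],o[n][0]) for n in S if o[n][0] is not None]
    print(q,[(n,o[n][0],round(o[n][1],2)) for n in o], *(tri(g) if len(g)==2 else [onz(*x,0) for x in g]))
o=robot.get_obs();print(o)
E
python3 -c "
import cv2,numpy as np
a=cv2.imread('pics/scene0.png');b=cv2.imread('pics/top0.png')
cv2.imwrite('pics/both0.png',cv2.resize(np.vstack([a,b]),(480,600)))"
```

```text
{'scene': array([-0.1621,  0.4955,  1.3241]), 'top': array([0.5167, 0.0335, 1.4202])}Traceback (most recent call last):
  File "<stdin>", line 9, in <module>
  File "h.py", line 12, in tri
    x=np.linalg.solve(A,b); res=[np.linalg.norm(np.cross(x-ray(p,uv)[0],ray(p,uv)[1])) for p,uv in obs]
                                                ~~~~~~~~^^^^^^^^^^^^^^^^^^^^^^^^^^^^^
    raise ValueError("At least one array has zero dimension")
ValueError: At least one array has zero dimension
```

View pics/top0.png

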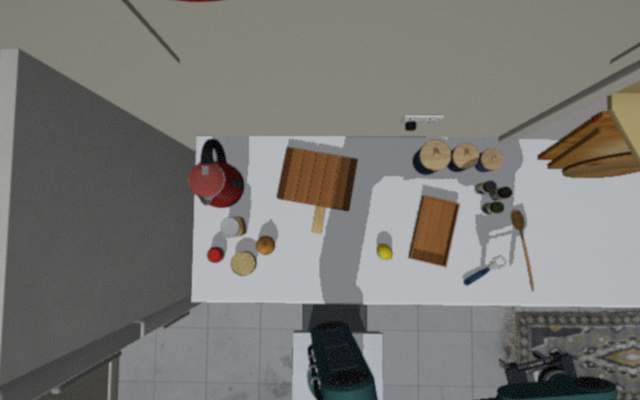

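View pics/scene0.png

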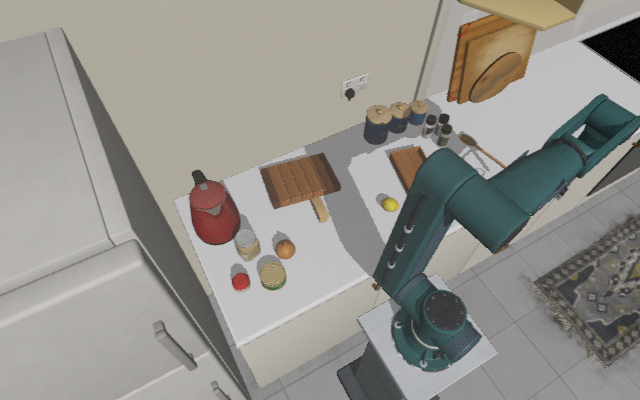

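The camera "rotation" is probably given as rpy rather than a matrix, so I'll handle that.

```bash
python3 - <<'E'
s=open('h.py').read()
s=s.replace('d=np.array(p["rotation"])@d;','d=rot(p["rotation"])@d;').replace('def ray','from scipy.spatial.transform import Rotation as Ro\ndef rot(r):\n    r=np.array(r); return r if r.shape==(3,3) else Ro.from_euler("xyz",r).as_matrix()\ndef ray',1)
open('h.py','w').write(s)
E
python3 - <<'E'
from h import *
np.set_printoptions(precision=4,suppress=True)
S={n:snapshot(n) for n in("scene","top")}
print({n:(S[n]["rotation"]) for n in S})
for q in "wedge wedge_grip wedge_tip board board_front board_left board_right tray jar_honey tin_tuna egg_timer lemon onion".split():
    o={n:tip(q,S[n]) for n in S}
    g=[(S[n],o[n][0]) for n in S if o[n][0] is not None]
    print(q,[(n,o[n][0],round(o[n][1],2)) for n in o], *(tri(g) if len(g)==2 else [onz(*x,0) for x in g]))
t=S["top"]
for nm,z,px in [("boardcorners top",.045,[(289,148),(357,158),(346,211),(278,200)]),("tray rim",.035,[(423,192),(460,200),(446,267),(409,258)]),("wedge block end",.036,[(311,232),(322,234)])]:
    print(nm,[onz(t,u,z)[:2] for u in px])
print(robot.get_obs())
E
```

```text
{'scene': array([-2.536 , -0.0151, -2.0794]), 'top': array([-3.0768,  0.0183, -1.5622])}
wedge [('scene', array([312.704, 202.88 ]), 0.83), ('top', array([384.32, 249.32]), 0.73)] [ 0.4913 -0.0162  0.1348] [np.float64(0.13388112277783693), np.float64(0.13388112277783693)]
wedge_grip [('scene', array([319.168, 215.   ]), 0.63), ('top', array([316.032, 223.8  ]), 0.7)] [0.536  0.0798 0.0004] [np.float64(0.0006878265308571249), np.float64(0.0006878265308570774)]
wedge_tip [('scene', array([323.584, 212.6  ]), 0.7), ('top', None, 0)] [0.5371 0.0598 0.    ]
board [('scene', array([300.608, 182.6  ]), 0.61), ('top', array([316.096, 179.8  ]), 0.59)] [0.6921 0.0779 0.0128] [np.float64(0.004094691465987821), np.float64(0.004094691465987642)]
board_front [('scene', array([306.624, 199.4  ]), 0.69), ('top', array([309.696, 205.68 ]), 0.56)] [0.5982 0.1002 0.0365] [np.float64(0.002392684486573614), np.float64(0.002392684486573698)]
board_left [('scene', array([262.016, 179.6  ]), 0.62), ('top', None, 0)] [0.7818 0.195  0.    ]
board_right [('scene', array([329.216, 163.   ]), 0.78), ('top', arr
[... 1340 characters left out ...]
 -0.0254]), array([0.6182, 0.2134])]
tray rim [array([ 0.6508, -0.2963]), array([ 0.6235, -0.4253]), array([ 0.3898, -0.3737]), array([ 0.4196, -0.2459])]
wedge block end [array([0.507 , 0.0966]), array([0.5003, 0.0579])]
{'time': 1.6, 'joint_positions': array([-1.4191,  0.0872,  1.3707,  0.    ,  1.6836, -0.1031]), 'qvel': array([-0.0017,  0.0011, -0.0004, -0.0016,  0.0009,  0.0006]), 'joint_torque': array([  0.001 , -34.0034, -30.2588,   0.0719,   0.0239,   0.    ]), 'tool_pos': array([ 0.1386, -0.5323,  0.2055]), 'ee_rot': array([ 3.1415, -0.    ,  0.2548]), 'wrist_force': array([-0.5492,  0.0326, -0.0867]), 'wrist_torque': array([-0.0002,  0.0234,  0.0423]), 'width': 0.09388980418509318}
```

Request:
arm_command(commands="0 0 0 0 0 8 1; 0 0 0 0 0 8 1; 0 0 0 0 0 8 1; 24 -56 0 0 0 0 1; 24 -56 0 0 0 0 1; 24 -56 0 0 0 0 1; 24 -56 0 0 0 0 1; 24 -56 0 0 0 0 1; 24 -56 0 0 0 0 1; 24 -56 0 0 0 0 1; 24 -56 0 0 0 0 1; 24 -56 0 0 0 0 1")

```text
time: 3.1
tool_pos: [0.4482, -0.0666, 0.2064]
ee_rot: [3.14, -0.008, -0.189]
wrist_force: [-0.4, -1.6, 0.7]
width: 0.094
```

Request:
arm_command(commands="9 -51 0 0 0 0 1; 9 -51 0 0 0 0 1; 9 -51 0 0 0 0 1; 0 0 0 0 0 0 1; 0 0 0 0 0 0 1")

```text
time: 3.72
tool_pos: [0.5056, 0.0874, 0.2062]
ee_rot: [3.14, -0.008, -0.181]
wrist_force: [-0.2, -1.1, 0.2]
width: 0.0942
```

```bash
cat > w.py <<'E'
import sys
from h import *
np.set_printoptions(precision=4,suppress=True)
p=snapshot("wrist");n=sys.argv[1];img=p["img"];cv2.imwrite(f"pics/{n}.png",img)
import pickle;pickle.dump({k:p[k] for k in p},open(f"{n}.pkl","wb"))
print(p["origin"],p["rotation"])
for q,z in [("wedge_grip",.018),("wedge",0),("board_front",.02),("tray",0)]:
    u,c=tip(q,p)
    if u is not None: print(q,u,c,onz(p,u,z))
o=robot.get_obs();print(o["time"],o["tool_pos"],o["ee_rot"],o["width"])
E
python3 w.py w1
```

```text
[0.5857 0.073  0.385 ] [ 2.8612 -0.0026 -1.752 ]
wedge_grip [325.376 162.   ] 0.96 [0.532  0.0738 0.018 ]
wedge [322.624 123.2  ] 0.7 [0.5803 0.0685 0.    ]
board_front [300.8  110.68] 0.68 [0.6001 0.0925 0.02  ]
tray [636.608 117.8  ] 0.77 [ 0.5128 -0.338   0.    ]
3.975 [0.5056 0.0864 0.2065] [ 3.1402 -0.009  -0.1836] 0.09429316956756735
```

View pics/w1.png

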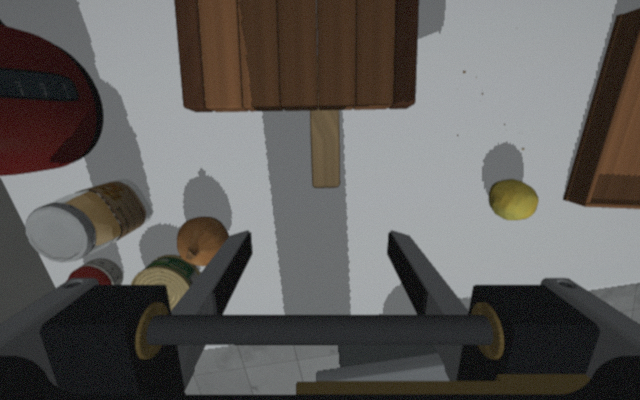

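The picture shows the wedge block's near end at (312,187)-(339,187) and its edges running up to the board's near edge at row 110. The lemon is at (513,200) and the onion at (203,241).

Run:
```python
from h import *
import pickle
np.set_printoptions(precision=4,suppress=True)
p=pickle.load(open("w1.pkl","rb"))
f=lambda u,v,z:onz(p,(u,v),z)[:2]
a,b=f(312.5,187,.036),f(339.5,187,.036);c,d=f(311,111,.026),f(338,111,.026)
print(a,b,c,d,np.linalg.norm(a-b))
m,n=(a+b)/2,(c+d)/2;v=n-m
print("near end",m,"yaw",np.arctan2(v[1],v[0]),"len",np.linalg.norm(v),"end-yaw",np.arctan2(a[0]-b[0],-(a[1]-b[1]))+0)
v/=np.linalg.norm(v);print("grip",m+.03*v)
for nm,(x,y) in dict(l=(187,110),r=(414,104)).items(): print(nm,f(x,y,.027))
# height check: triangulate grip against stored top/scene pixels
s=snapshot("top");t=snapshot("scene")
g=[(s,(316.0,223.8)),(t,(319.2,215.)),(p,(325.4,162))];print(tri(g))
```

```text
[0.5064 0.0954] [0.5002 0.0617] [0.5973 0.0801] [0.5914 0.0479] 0.03425968704956913
near end [0.5033 0.0785] yaw -0.15761201487079649 len 0.09221498778647969 end-yaw 2.9598229147681634
grip [0.5329 0.0738]
l [0.6253 0.227 ]
r [ 0.5828 -0.0432]
(array([0.5333, 0.0782, 0.0048]), [np.float64(0.0036993439568420517), np.float64(0.00226056854103943), np.float64(0.005433144837188525)])
```

Request:
arm_command(commands="29 7 0 0 -0.5 -1.4 1; 0 0 50 0 0 0 1; 0 0 50 0 0 0 1; 0 0 45 0 0 0 1; 0 0 0 0 0 0 1")

```text
time: 4.7
tool_pos: [0.5356, 0.0711, 0.0609]
ee_rot: [3.141, -0.006, -0.163]
wrist_force: [-0.2, -0.5, 0.2]
width: 0.0937
```

```bash
python3 w.py w2
```

```text
[0.6162 0.0578 0.2395] [ 2.8588 -0.0009 -1.7336]
wedge_grip [313.28 226.28] 0.61 [0.5317 0.0766 0.018 ]
wedge [315.008 161.48 ] 0.72 [0.5826 0.0668 0.    ]
board_front [274.176 147.92 ] 0.67 [0.6008 0.0952 0.02  ]
4.95 [0.541  0.0716 0.0681] [-3.139  -0.0206 -0.1622] 0.09405769588159313
```

View pics/w2.png

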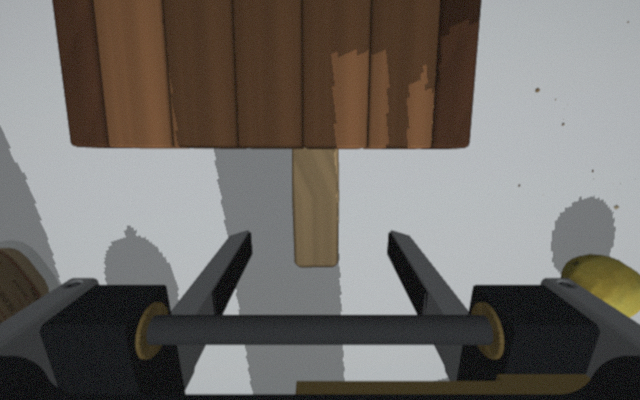

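Run:
```python
from h import *
import pickle
p=pickle.load(open("w2.pkl","rb"))
f=lambda u,v,z:onz(p,(u,v),z)[:2]
a,b=f(296,266,.036),f(338,266,.036);c,d=f(293,149,.026),f(338,149,.026)
m,n=(a+b)/2,(c+d)/2;v=n-m
print(a,b,"near",m,"yaw",np.arctan2(v[1],v[0]),np.linalg.norm(v),"grip",m+.03*v/np.linalg.norm(v))
o=robot.get_obs();print(o["time"],o["tool_pos"],o["ee_rot"],o["qvel"])
```

```text
[0.50717948 0.0945256 ] [0.50168566 0.06118395] near [0.50443257 0.07785477] yaw -0.1521395909579331 0.09204140216680089 grip [0.53408605 0.07330817]
4.95 [0.54100838 0.07162788 0.06809791] [-3.13904588 -0.0206429  -0.16215393] [ 0.00196138 -0.00052648  0.00242982  0.00080593 -0.00288063  0.00124881]
```

Request:
arm_command(commands="0 0 0 0 0 0 1")

```text
time: 5.08
tool_pos: [0.5422, 0.0717, 0.0701]
ee_rot: [-3.138, -0.024, -0.162]
wrist_force: [-0.6, -0.8, -0.3]
width: 0.0939
```

Request:
arm_command(commands="-8 -1 10 0 -1.4 0 1; 0 0 0 0 0 0 1; 0 0 0 0 0 0 1")

```text
time: 5.45
tool_pos: [0.5352, 0.0744, 0.0611]
ee_rot: [-3.138, -0.001, -0.162]
wrist_force: [-0.1, 0.1, 0.5]
width: 0.094
```

Request:
arm_command(commands="0 0 0 0 0 0 1")

```text
time: 5.58
tool_pos: [0.5351, 0.0744, 0.061]
ee_rot: [-3.138, -0.001, -0.162]
wrist_force: [0.1, -0.2, -0.5]
width: 0.0937
```

Request:
arm_command(commands="0 1 18 0 0 0 1; 0 0 18 0 0 0 1; 0 0 13 0 0 0 1; 0 0 0 0 0 0 1; 0 0 0 0 0 0 1")

```text
time: 6.2
tool_pos: [0.5339, 0.0733, 0.0073]
ee_rot: [-3.138, 0.002, -0.162]
wrist_force: [0.1, -0.1, 0.1]
width: 0.0938
```

Request:
arm_command(commands="0 0 0 0 0 0 0; 0 0 0 0 0 0 0; 0 0 0 0 0 0 0; 0 0 0 0 0 0 0; 0 0 0 0 0 0 0; 0 0 0 0 0 0 0")

```text
time: 6.95
tool_pos: [0.5355, 0.0734, 0.0094]
ee_rot: [-3.137, -0.002, -0.162]
wrist_force: [-0.5, 0.1, -0.2]
width: 0.0373
```

Request:
arm_command(commands="-5 0 0 0 0 0 0; -5 0 0 0 0 0 0; -5 0 0 0 0 0 0; 0 0 0 0 0 0 0; 0 0 0 0 0 0 0; 0 0 0 0 0 0 0; 0 0 0 0 0 0 0; 0 0 0 0 0 0 0")

```text
time: 7.95
tool_pos: [0.5284, 0.0746, 0.0095]
ee_rot: [-3.137, -0.021, -0.161]
wrist_force: [1.2, 0.5, 0.0]
width: 0.0354
```

Request:
arm_command(commands="-6 0 0 0 -0.6 0 0; -6 0 0 0 -0.6 0 0; -4 0 0 0 0 0 0; 0 0 0 0 0 0 0; 0 0 0 0 0 0 0; 0 0 0 0 0 0 0; 0 0 0 0 0 0 0; 0 0 0 0 0 0 0")

```text
time: 8.95
tool_pos: [0.52, 0.0753, 0.0095]
ee_rot: [-3.137, -0.018, -0.161]
wrist_force: [1.3, 0.7, -1.3]
width: 0.0357
```

```bash
python3 w.py w3; python3 -c "
from h import *
t=snapshot('scene');cv2.imwrite('pics/s3.png',cv2.resize(t['img'][130:250,230:390],(800,600)))"
```

```text
[0.5984 0.0618 0.1891] [ 2.8709  0.0037 -1.7318]
wedge_grip [317.184 252.2  ] 0.62 [0.5171 0.077  0.018 ]
wedge [317.184 174.   ] 0.92 [0.5657 0.0692 0.    ]
board_front [265.024 128.32 ] 0.68 [0.6005 0.094  0.02  ]
9.2 [0.52   0.0754 0.0096] [-3.1373 -0.0182 -0.1611] 0.03554387909101157
```

View pics/w3.png

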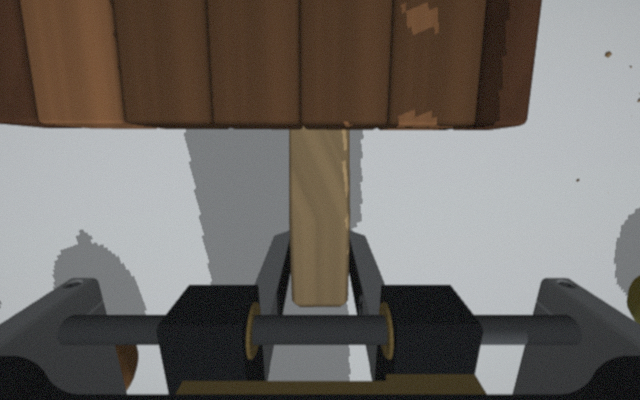

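Wedge and hand moved about 15 mm together, and the board's near edge stayed put at row 128. Each tug loses about 7 mm to compliance, so I'll command more for the next one.

Request:
arm_command(commands="-8 0 0 0 -0.5 0 0; -8 0 0 0 -0.5 0 0; -8 0 0 0 0 0 0; 0 0 0 0 0 0 0; 0 0 0 0 0 0 0; 0 0 0 0 0 0 0; 0 0 0 0 0 0 0; 0 0 0 0 0 0 0")

```text
time: 10.25
tool_pos: [0.5022, 0.0775, 0.0095]
ee_rot: [-3.138, -0.015, -0.162]
wrist_force: [1.4, -0.7, -1.7]
width: 0.036
```

Request:
arm_command(commands="-7 0 0 0 -0.4 0 0; -7 0 0 0 -0.4 0 0; -7 0 0 0 0 0 0; 0 0 0 0 0 0 0; 0 0 0 0 0 0 0; 0 0 0 0 0 0 0; 0 0 0 0 0 0 0; 0 0 0 0 0 0 0")

```text
time: 11.25
tool_pos: [0.4873, 0.0796, 0.0098]
ee_rot: [-3.138, -0.015, -0.163]
wrist_force: [0.3, -0.6, -1.6]
width: 0.0359
```

```bash
python3 w.py w4
```

```text
[0.5664 0.0658 0.1891] [ 2.8673  0.0034 -1.7337]
wedge [319.68 174.2 ] 0.9 [0.5326 0.0717 0.    ]
board_front [319.68 174.92] 0.55 [0.5357 0.0712 0.02  ]
11.5 [0.4873 0.0796 0.0098] [-3.1375 -0.0147 -0.1629] 0.035712068366680165
```

View pics/w4.png

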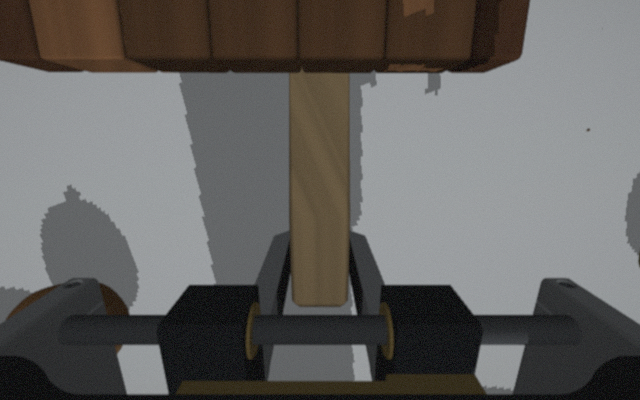

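The board is visibly lower, with its near edge at row 72 and the wedge still under it. I'll carry on.

Request:
arm_command(commands="-7 0 0 0 -0.4 0 0; -7 0 0 0 -0.4 0 0; -7 0 0 0 0 0 0; 0 0 0 0 0 0 0; 0 0 0 0 0 0 0; 0 0 0 0 0 0 0; 0 0 0 0 0 0 0; 0 0 0 0 0 0 0")

```text
time: 12.5
tool_pos: [0.4729, 0.0818, 0.0109]
ee_rot: [-3.137, -0.015, -0.164]
wrist_force: [1.3, -0.4, -1.8]
width: 0.0356
```

Request:
arm_command(commands="-7 0 0 0 -0.4 0 0; -7 0 0 0 -0.4 0 0; -6 0 0 0 0 0 0; 0 0 0 0 0 0 0; 0 0 0 0 0 0 0; 0 0 0 0 0 0 0; 0 0 0 0 0 0 0; 0 0 0 0 0 0 0")

```text
time: 13.5
tool_pos: [0.4538, 0.0854, 0.0119]
ee_rot: [-3.136, -0.005, -0.164]
wrist_force: [-0.0, 0.0, -0.0]
width: 0.0358
```

```bash
python3 w.py w5; python3 -c "
from h import *
t=snapshot('top')
for q,z in (('board',.0),('tray',0.),('lemon',0.)):print(q,onz(t,tip(q,t)[0],z))
"
```

```text
[0.5346 0.0709 0.1904] [ 2.8575  0.0052 -1.7352]
wedge_grip [318.016 250.88 ] 0.82 [0.4508 0.0865 0.018 ]
wedge [319.168 174.4  ] 0.97 [0.4986 0.0779 0.    ]
board_front [264.192  13.   ] 0.83 [0.5922 0.0916 0.02  ]
tray [319.808 251.6  ] 0.48 [0.4413 0.087  0.    ]
13.75 [0.4538 0.0854 0.0119] [-3.1358 -0.0049 -0.1644] 0.03578173323458698
board [0.68924818 0.07326109 0.        ]
tray [ 0.50829791 -0.3293769   0.        ]
lemon [ 0.44970738 -0.16440143  0.        ]
```

View pics/w5.png

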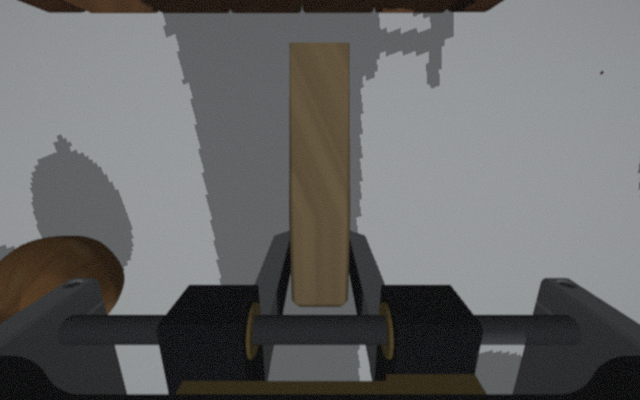

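Wedge tip (row 43) is clear of the board edge (row 12). Next I'll lift the wedge and carry it to the tray.

Request:
arm_command(commands="-10 0 10 0 0 0 0; -10 0 -20 0 0 0 0; 0 0 -40 0 0 0 0; 0 0 -40 0 0 0 0; 0 0 -30 0 0 1.5 0; 0 0 0 0 0 1.5 0; 0 0 0 0 0 0 0")

```text
time: 14.82
tool_pos: [0.4351, 0.0877, 0.1378]
ee_rot: [-3.135, -0.017, -0.218]
wrist_force: [-1.2, 0.2, -2.0]
width: 0.036
```

Request:
arm_command(commands="15 40 0 0 0 0 0; 15 50 0 0 0 0 0; 15 50 0 0 0 0 0; 15 50 0 0 0 0 0; 15 50 0 0 0 0 0; 15 50 0 0 0 0 0; 15 50 0 0 0 0 0; 13 50 0 0 -1 0 0; 0 0 0 0 0 0 0; 0 0 0 0 0 0 0")

```text
time: 16.08
tool_pos: [0.457, -0.3241, 0.1082]
ee_rot: [-3.121, 0.039, -0.212]
wrist_force: [-0.1, 1.0, -0.7]
width: 0.0358
```

```bash
python3 w.py w6;python3 -c "
from h import *
S=[snapshot(n) for n in ('scene','top')]
for q in ('tray','board_right','board_left','lemon','wedge_grip'):
  print(q,[(tip(q,s)[0],onz(s,tip(q,s)[0],0)) for s in S if tip(q,s)[0] is not None])
"
```

```text
[ 0.5439 -0.3467  0.2829] [ 2.8141  0.02   -1.7837]
wedge_grip [317.632 252.2  ] 0.8 [ 0.4015 -0.3087  0.018 ]
wedge [316.8 173.4] 0.94 [ 0.4808 -0.3247  0.    ]
16.325 [ 0.4581 -0.324   0.1107] [-3.1235  0.0348 -0.2104] 0.036007673863071125
tray [(array([417.216, 176.48 ]), array([ 0.50613628, -0.3443878 ,  0.        ])), (array([432.704, 230.28 ]), array([ 0.51666751, -0.33812704,  0.        ]))]
board_right [(array([325.632, 164.4  ]), array([ 0.7294682 , -0.05867792,  0.        ])), (array([351.808, 168.8  ]), array([ 0.73709454, -0.04775293,  0.        ]))]
board_left [(array([260.928, 180.92 ]), array([0.77804728, 0.20134508, 0.        ])), (array([284.48, 158.8 ]), array([0.77249016, 0.19792837, 0.        ]))]
lemon [(array([385.792, 207.08 ]), array([ 4.47237857e-01, -1.55351612e-01, -2.22044605e-16]))]
wedge_grip [(array([427.392, 169.32 ]), array([ 5.15463858e-01, -4.01438967e-01, -2.22044605e-16])), (array([437.824, 249.8  ]), array([ 0.4472522 , -0.35565508,  0.        ]))]
```

View pics/w6.png

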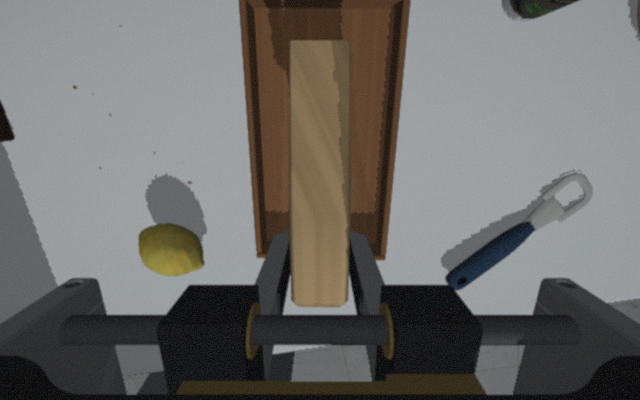

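Tray in view: near rim corners about (257,258) and (386,259), and the side walls run up to (241,0) and (410,0). Wedge is centred between them.

Run:
```python
from h import *
import pickle
np.set_printoptions(precision=4,suppress=True)
p=pickle.load(open("w6.pkl","rb"))
f=lambda u,v,z:onz(p,(u,v),z)[:2]
a,b,c,d=[f(*u,.035) for u in((257,258),(386,259),(241,1),(410,1))]
print(a,b,c,d,"width",np.linalg.norm(a-b),np.linalg.norm(c-d))
v=(c+d)/2-(a+b)/2;y=np.arctan2(v[1],v[0]);x=v/np.linalg.norm(v);cen=(a+b)/2+.115*x
print("yaw",y,"len",np.linalg.norm(v),"centre",cen,"TCP target",cen-.05*x)
```

```text
[ 0.4165 -0.2503] [ 0.3896 -0.376 ] [ 0.6298 -0.3   ] [ 0.6023 -0.4233] width 0.12856817845022103 0.12630927800993033
yaw -0.22397901225404107 len 0.21844090660291743 centre [ 0.5152 -0.3387] TCP target [ 0.4664 -0.3276]
```

Request:
arm_command(commands="0 0 0 0 0 0 0; 0 0 0 0 0 0 0")

```text
time: 18.08
tool_pos: [0.4579, -0.3251, 0.1105]
ee_rot: [-3.124, 0.035, -0.212]
wrist_force: [-0.3, -0.2, -1.0]
width: 0.0359
```

Request:
arm_command(commands="9 2 0 -1 2 0.6 0; 0 0 25 0 0 0 0; 0 0 25 0 0 0 0; 0 0 0 0 0 0 0; 0 0 0 0 0 0 0")

```text
time: 18.7
tool_pos: [0.4675, -0.3299, 0.061]
ee_rot: [3.14, -0.004, -0.223]
wrist_force: [0.8, 0.3, -0.6]
width: 0.0361
```

Request:
arm_command(commands="0 0 15 0 0 0 0; 0 0 15 0 0 0 0; 0 0 6 0 0 0 0; 0 0 0 0 0 0 0; 0 0 0 0 0 0 0")

```text
time: 19.32
tool_pos: [0.4685, -0.3308, 0.0244]
ee_rot: [3.139, -0.006, -0.223]
wrist_force: [0.2, -0.6, -0.6]
width: 0.0358
```

Request:
arm_command(commands="0 0 4 0 0 0 0; 0 0 2 0 0 0 0; 0 0 0 0 0 0 0")

```text
time: 19.7
tool_pos: [0.469, -0.3312, 0.0188]
ee_rot: [3.138, -0.008, -0.223]
wrist_force: [-0.1, -0.1, -2.1]
width: 0.0362
```

Request:
arm_command(commands="0 0 3 0 0 0 0; 0 0 0 0 0 0 0")

```text
time: 19.95
tool_pos: [0.4694, -0.3316, 0.0162]
ee_rot: [3.137, -0.009, -0.223]
wrist_force: [-0.5, -0.1, -1.8]
width: 0.0356
```

Request:
arm_command(commands="0 0 2 0 0 0 0; 0 0 0 0 0 0 0")

```text
time: 20.2
tool_pos: [0.4694, -0.3319, 0.015]
ee_rot: [3.137, -0.009, -0.223]
wrist_force: [-0.4, 0.4, 0.7]
width: 0.036
```

Contact with the floor shows: force went from -1.8 to +0.7 N. I'll release with a limited opening, then withdraw.

Request:
arm_command(commands="0 0 0 0 0 0 0.62; 0 0 0 0 0 0 0.62; 0 0 0 0 0 0 0.62; 0 0 0 0 0 0 0.62")

```text
time: 20.7
tool_pos: [0.4698, -0.332, 0.015]
ee_rot: [3.136, -0.01, -0.223]
wrist_force: [1.0, 0.5, -0.1]
width: 0.0583
```

Request:
arm_command(commands="0 0 -15 0 0 0 0.62; 0 0 -30 0 0 0 0.62; 0 0 -50 0 0 0 0.62; 0 0 -50 0 0 0 0.62; 0 0 -40 0 0 0 0.62; 0 0 0 0 0 0 0.62; 0 0 0 0 0 0 0.62")

```text
time: 21.58
tool_pos: [0.4681, -0.3305, 0.2107]
ee_rot: [3.135, -0.013, -0.223]
wrist_force: [0.4, -0.6, -0.3]
width: 0.0579
```

```bash
python3 w.py w7; python3 -c "
from h import *
t=snapshot('scene');w=snapshot('wrist')
a=cv2.resize(t['img'][120:245,230:470],(600,312));b=cv2.resize(w['img'],(460,288))
c=np.zeros((600,600,3),np.uint8);c[:312]=a;c[312:,:460]=b;cv2.imwrite('pics/f7.png',c)"
```

```text
[ 0.5469 -0.3471  0.3899] [ 2.8662 -0.0076 -1.7938]
wedge_grip [318.4  184.48] 0.71 [ 0.4666 -0.3306  0.018 ]
wedge [316.672 145.8  ] 0.7 [ 0.5156 -0.3394  0.    ]
tray [318.272 147.08 ] 0.72 [ 0.5135 -0.3412  0.    ]
21.825 [ 0.4679 -0.3302  0.2093] [ 3.1358 -0.0112 -0.2229] 0.05808900126016595
```

View pics/f7.png

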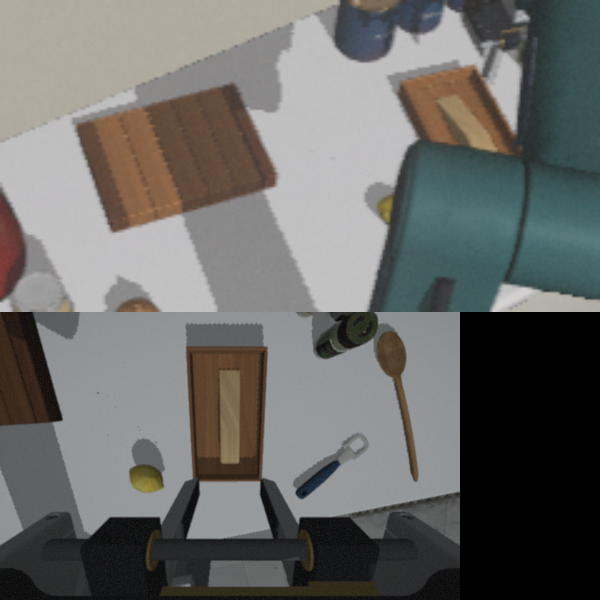

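The board lies flat, and the wedge sits centred in the tray, within 2-3 mm of the tray's origin. The lemon stands where it was and the hand is clear.

```bash
python3 -c "
from h import *
print(robot.close_job())"
```

```text
the job is handed in; nothing more can be done
None
```

The wedge is out from under the board and lies in the tray. I handed the job in at about 21.9 s of the 48 s allowed; no verdict was reported.

**What I did:** I gripped the wedge by its thick block and drew it out in six tugs of about 7, 8, 18, 15, 15 and 19 mm. After each one I kept still for about 0.6 s. I then carried it over, set it down in the tray until contact showed, let go with a small opening and withdrew.

**Last checks:**
- **Board:** it looks flat in the last scene picture. After the wedge came out, its side points were about 1 cm or less from their first positions, which is about as fine as those measurements go.
- **Wedge:** it sits about 3 mm from the tray's origin by the wrist camera and appears to lie flat inside the walls.
- **Lemon:** it read within about 1 cm of its first position.
- **Other bystanders:** the arm passed well clear of the onion, jar, tin and timer, but I did not measure them again.

**What was off or not measured:**
- **Short tugs:** the first two fell short of 15 mm because the arm gave under load, so I commanded more afterwards. The later ones ran 15 to 19 mm.
- **Board tilt:** I worked it out from the wedge's travel, at about 0.10, 0.07, 0.045 and 0.02 rad at the stops, and did not measure it directly.
- **Stray detections:** the network gave two wrong points along the way, one for the wedge in the first top picture and one for the board's front edge. I did not use either.

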